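# Draw back the nibs of the click markers in the pen block

### The job

The four click markers stand nib-down in the wooden pen block on the painting table, and at least one of them was put away with its nib still out, where it will dry; you cannot see which. Feel each knock and click the markers as needed until all four nibs are drawn back, with a thumb's pressure and no ramming. Leave the markers standing seated in the block, and do not disturb the bowl, dish, paperweight and seal around it.

Things in the scene. Friction and masses are not known exactly. Their poses are not given: they have to be found in the camera images.
- block: solid wooden pen block, 74 mm deep (x), 240 mm long (y), 64 mm high, fast on the table; origin at the centre of its underside, z up, x across the row. Four bores along its y, at y = -84, -28, +28 and +84 mm, x = 0, each 21 mm wide and 50 mm deep (floor 14 mm above the table, relieved in the middle so that a nib touches nothing).
- pen_a: one of four alike black click markers standing loose, nib down, one in each bore. Barrel 141 mm long, 20 mm across, grey band; origin at the centre of its mouth (lower end), +z up along it. A steel pocket clip on its +x side reaches 15 mm off the axis, 82 to 130 mm up. Drawn back, the nib lies 1.5 mm inside the mouth; out, it stands 4.5 mm beyond, hidden in the bore.
- pen_b: a click marker just like pen_a (same sizes and frame), in another bore of the block; which marker stands in which bore varies.
- pen_c: a click marker just like pen_a (same sizes and frame), in another bore of the block; which marker stands in which bore varies.
- pen_d: a click marker just like pen_a (same sizes and frame), in another bore of the block; which marker stands in which bore varies.
- pen_a_top (a point): point on pen_a's axis, 153 mm from its origin: centre of the flat top of the knock (grey push button, 12 mm across, 12 mm proud of the barrel) when nobody presses it. The point is fixed to the barrel. A let-go knock always comes back up to this height, whether the nib is back or out, so its height tells nothing: only how it pushes does.
- pen_b_top (a point): the same point of pen_b. How a knock feels: with the nib drawn back it is firm, about 4.5 N before it moves at all and 5 N at the bottom. With the nib out it is slack: 1.5 to 2 N over the first 6 mm, then 5 N for the rest. Moving adds about 0.5 N for every 10 mm/s of pressing speed.
- pen_c_top (a point): the same point of pen_c. All knocks are push-push: a press to the solid stop, 9.5 mm below this point in both states, then a full let-go (allow half a second to come back up), changes the state. It clicks over about 8.2 mm down; a press that turns back before 7.5 mm changes nothing. The stop is hard: come onto it slowly, 20 mm/s or less.
- pen_d_top (a point): the same point of pen_d. Each marker's state at the start is unknown, drawn anew every time, and reported nowhere.
- bowl: white porcelain water bowl with a blue band, 120 mm wide at the rim, 55 mm high; origin under its centre. Bystander.
- dish: small white porcelain colour dish, 110 mm wide, 22 mm high; origin under its centre. Bystander.
- paperweight: dark wooden paperweight bar, 200 mm (x) by 30 by 16 mm with a brass knob in the middle, 37 mm high in all; origin under its centre. Bystander.
- seal: upright stone seal, 30 by 30 mm, 71 mm high; origin under its centre. Bystander.

How it is judged:
By the outcome, as a careful person would: the job done as asked, in the order asked, and still so for the second after the job is handed in, with the robot touching nothing.
It also fails if it takes over 54 s, if anything falls off the work surface, if the arm or the gripper's body presses on something with over 40 N, if the wrist force passes 120 N, or if a joint passes its speed limit or range.

### The arm

A 7-joint arm with a two-finger parallel gripper is mounted at the origin on the work surface. World frame = base frame: x ahead of the robot, y to its left, z up, the work surface at z = 0. Lengths are in m, angles in rad, forces in N, time in s.
With the tool pointing down it reaches from about 0.425 to 0.925 m from the base axis. Payload 6.8 kg.
Tool frame: the origin (TCP) lies at the very end of the fingers, on their centre line; the grasp point (between the pads) lies 19 mm behind it; z points along the fingers, y is the line along which they close (so a half turn about z gives the same grasp; the last joint's range is limited). The gripper opens to 88 mm and grips with 3 to 60 N. Pads are 20 mm wide; open, the fingers measure 115 mm over their backs; the gripper's body (75 mm by 178 mm) begins 61 mm behind the grasp point.
Start: joints at [-0.108, 0.477, 0.022, 1.555, -0.011, 1.109, -0.083], TCP at [0.675, 0, 0.223] pointing down, gripper open.
Joint ranges: [-2.96, 2.96], [-0.34, 2.1], [-1.41, 1.46], [0.24, 2.44], [-1.37, 4.51], [0.17, 1.92], [-2.96, 2.96]. Speed limits (rad/s): [2.39, 2.39, 3.14, 3.14, 3.14, 3.14, 3.14].

### API

Orientations are given as a unit quaternion [x, y, z, w].
In Python, from bench import ctrl gives the robot as it stands.
- The arm moves only by the tool arm_command, never from a script. Its arguments are lists of equal length, an entry for each row: "offset": the shift along the tool's x, y, z in cm, a list of three; "spin": the turn about the tool's z in rad. A call has 1 to 8 rows; each row shifts and turns the commanded pose from where the row before left it, along the tool's axes as they then stand; what a row does not reach is not made up. A row lasts 1/10 s, in which the tool goes at most 50 mm and 8.59 degrees, less where a joint would pass 70% of its speed; a pose out of reach is approached as far as the arm can. A call with a gripper value outside its range is refused whole. "hand" is the finger opening in cm, from 0 to 8.78, set as the call begins (left out, the last holds). The fingers move at their own pace and stop on an object; "squeeze" is the grip in N (left out, the last holds). Time passes only in rows, so rows that do not move let the fingers close. It gives the time, the measured TCP pose, the force, the opening and the grip force at its end, in the units of the state.
- ctrl.sense(): the state, without advancing time (a new reading comes with each control period).
- ctrl.grab_frame(name): name is "scene" or "side" or "wrist"; returns the picture (384x512x3 uint8, red, green, blue); there is no depth.
- ctrl.camera_params(name): a dict with "fx", "fy", "cx", "cy" (pixels), "R" (3x3) and "t" (3): a world point X has camera coordinates R X + t; the wrist camera has in their place "tool_from_camera" (4x4, takes a point from camera to tool coordinates, whose origin is the TCP and whose axes are the flange's). Camera axes: x right, y down, z forward; pixel columns grow to the right and rows downward; lengths in m; the calibration is good to about 2 mm. The wrist camera is an equidistant fisheye: a pixel r from the principal point sees the ray r / f radians off the axis. A picture is of the moment at which its call begins: read the wrist's pose just before it. camera_params takes no time and is no camera call.
- ctrl.close_job(): hands the job in; it is judged then, once.
The state is a dict: "t": time; "joint_positions": joint angles; "dq": joint speeds; "effort": joint torques, N m; "ee_pos": TCP position; "ee_rot": TCP orientation; "force": force on the tool from outside, world axes, zero at the start; "moment": the same for the moment, N m; "gripper_width": finger opening in m; "grip_force": force on a finger pad.
Only numpy, scipy, OpenCV 4.12 (cv2) and the standard library are available. Lean on these libraries where they do the work, as an engineer would, in place of code of your own. Each camera call takes 0.05 s, during which the arm holds its last target. There are 200 camera calls.

## Working session

There is one attempt and no reset: what is moved stays moved. The work goes in short steps, Python scripts to look and compute and a tool call to move; the robot and the scene stay as the last step left them, time stands still between calls to the robot, and variables do not carry over. Pictures are saved under pics/ and viewed, at most 10 in all, crops included, and the job is handed in when it is done.

Besides the shell and the picture viewer there is one more tool, called as a command line: name --pt "numbers of a row" for each row, then --argument value for the rest. arm_command: Moves the arm, as the interface text tells. Its arguments: {"type":"object","properties":{"offset":{"type":"array"},"spin":{"type":"array"},"hand":{"type":"number"},"squeeze":{"type":"number"}},"required":["offset","spin"]}

```bash
mkdir -p pics; python3 - <<'E'
from bench import ctrl
import cv2, numpy as np
s=ctrl.sense(); print({k:np.round(v,4).tolist() for k,v in s.items()})
ims=[ctrl.grab_frame(n) for n in("scene","side")]
for n,i in zip(("scene","side"),ims):
    np.save(f"pics/{n}.npy",i); p=ctrl.camera_params(n); print(n,{k:np.round(v,4).tolist() for k,v in p.items()})
    cv2.imwrite(f"pics/{n}1.png",cv2.resize(i,(800,600),interpolation=cv2.INTER_CUBIC)[:,:,::-1])
w=ctrl.grab_frame("wrist");np.save("pics/wrist.npy",w);cv2.imwrite("pics/wrist1.png",cv2.resize(w,(800,600),interpolation=cv2.INTER_CUBIC)[:,:,::-1])
print({k:np.round(v,4).tolist() for k,v in ctrl.camera_params("wrist").items()})
E
```

```text
{'t': 0.0, 'joint_positions': [-0.1081, 0.4778, 0.0223, 1.5564, -0.0115, 1.1093, -0.0831], 'dq': [0.0002, 0.0006, 0.0001, 0.0018, -0.0004, 0.0003, -0.0027], 'effort': [-0.0013, -58.2852, 1.5339, -27.2607, -0.0543, 0.0169, 0.0002], 'ee_pos': [0.6744, -0.0, 0.2217], 'ee_rot': [0.7071, 0.7071, -0.0007, -0.0006], 'force': [0.21, 1.0902, 0.392], 'moment': [-0.0205, 0.0041, -0.008], 'grip_force': 0.0, 'gripper_width': 0.088}
scene {'fx': 347.7155, 'fy': 347.7155, 'cx': 250.2743, 'cy': 191.5194, 'R': [[-0.0714, 0.9973, 0.0195], [0.7348, 0.0658, -0.6751], [-0.6745, -0.0339, -0.7375]], 't': [0.0457, -0.3703, 1.3421]}
side {'fx': 367.1257, 'fy': 367.1257, 'cx': 260.7288, 'cy': 196.7709, 'R': [[-0.8906, -0.4543, -0.0221], [-0.245, 0.5202, -0.8181], [0.3832, -0.7232, -0.5746]], 't': [0.5514, 0.2687, 0.6856]}
{'fx': 297.3186, 'fy': 297.3186, 'cx': 258.3241, 'cy': 192.1551, 'tool_from_camera': [[0.0007, -0.959, -0.2832, 0.0773], [1.0, 0.0006, 0.0005, 0.0016], [-0.0003, -0.2832, 0.959, -0.1632], [0.0, 0.0, 0.0, 1.0]]}
```

View pics/scene1.png

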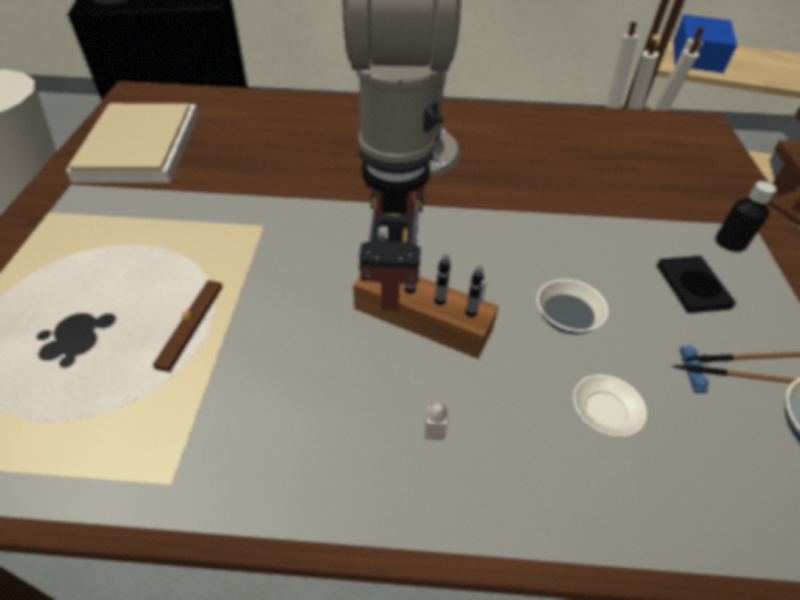

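View pics/side1.png

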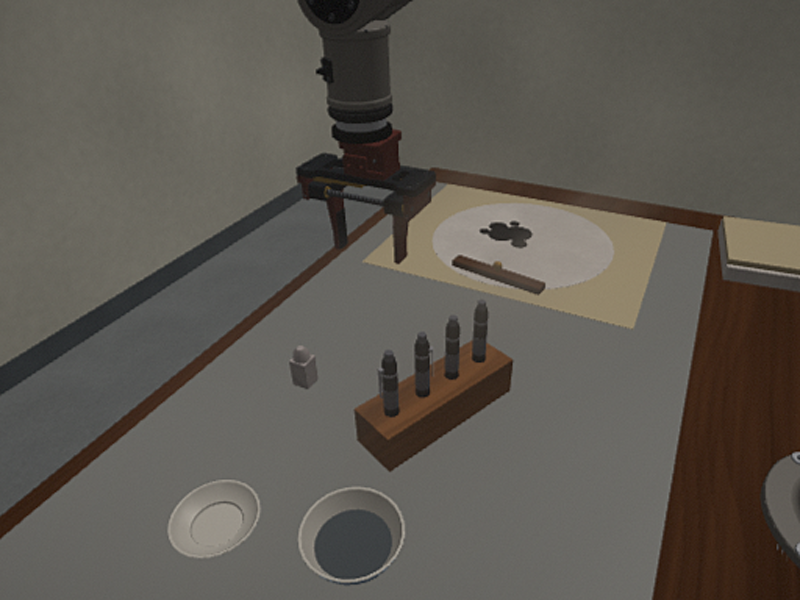

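View pics/wrist1.png

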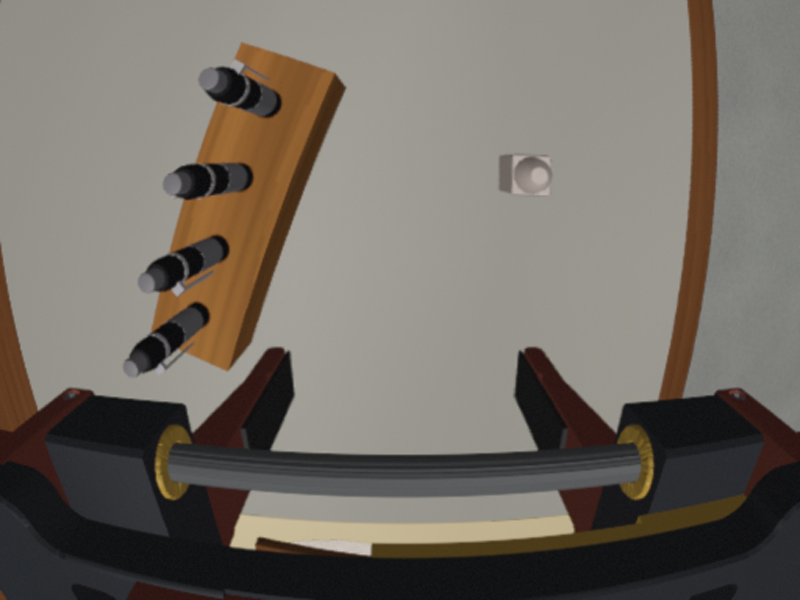

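The side view shows all four markers, with knock tops near (389,355), (422,337), (453,320) and (481,304) at 800x600. The wrist view has the same knocks near (208,78), (175,184), (148,283) and (132,368). In the scene view two of them are hidden behind the gripper.

```bash
cat > h.py <<'E'
from bench import ctrl
import cv2, numpy as np
from scipy.spatial.transform import Rotation as Ro
def ray(name,uv,s=None):
    p=ctrl.camera_params(name);d=(np.array(uv,float)-[p["cx"],p["cy"]])/[p["fx"],p["fy"]]
    if name!="wrist":
        R=np.array(p["R"]);return -R.T@p["t"],R.T@np.r_[d,1]
    r=np.hypot(*d);v=np.r_[d/r*np.sin(r),np.cos(r)];T=np.array(p["tool_from_camera"]);Q=Ro.from_quat(s["ee_rot"]).as_matrix()
    return np.array(s["ee_pos"])+Q@T[:3,3],Q@T[:3,:3]@v
def plane(o,d,z): return o+d*(z-o[2])/d[2]
def cross(a,b):
    (o1,d1),(o2,d2)=a,b;A=np.c_[d1,-d2];k=np.linalg.lstsq(A,o2-o1,rcond=None)[0]
    P,Q=o1+k[0]*d1,o2+k[1]*d2;return (P+Q)/2,np.linalg.norm(P-Q)
E
python3 - <<'E'
from h import *
s=ctrl.sense();k=512/800
W=np.load("pics/wrist.npy")
w=[(208,78),(175,184),(148,283),(132,368)];sd=[(389,355),(422,337),(453,320),(481,304)]
g=W.astype(int).mean(2);out=[]
for a,b in zip(w,sd):
    u,v=np.array(a)*k
    m=np.zeros(g.shape,np.uint8);c=np.median(W[int(v)-1:int(v)+3,int(u)-1:int(u)+3].reshape(-1,3),0)
    m=(np.abs(W.astype(int)-c).max(2)<14).astype(np.uint8)
    n,l,st,ce=cv2.connectedComponentsWithStats(m,connectivity=4);i=l[int(round(v)),int(round(u))]
    print(c,st[i],ce[i],(u,v))
    ra=ray("wrist",(u,v),s);rb=ray("side",np.array(b)*k)
    print(" W",plane(*ra,.167).round(4)," S",plane(*rb,.167).round(4)," X",cross(ra,rb))
# zoom crops
S=np.load("pics/side.npy")
z1=cv2.resize(W[35:250,70:190],None,fx=2.7,fy=2.7,interpolation=cv2.INTER_NEAREST)
z2=cv2.resize(S[180:300,220:340],None,fx=3.5,fy=3.5,interpolation=cv2.INTER_NEAREST)
H=max(z1.shape[0],z2.shape[0]);pad=lambda z:cv2.copyMakeBorder(z,0,H-z.shape[0],0,0,cv2.BORDER_CONSTANT)
cv2.imwrite("pics/z1.png",np.hstack([pad(z1),pad(z2)])[:,:,::-1])
E
```

```text
[117. 115. 119.] [127  43  13  15 136] [132.91911765  49.80882353] (np.float64(133.12), np.float64(49.92))
 W [0.5805 0.126  0.167 ]  S [0.5742 0.1306 0.167 ]  X (array([0.57765579, 0.12648446, 0.16232041]), np.float64(0.0019003367625682922))
[121. 119. 123.] [104 111  12  14 118] [109.40677966 117.65254237] (np.float64(112.0), np.float64(117.76))
 W [0.5607 0.0739 0.167 ]  S [0.5529 0.0802 0.167 ]  X (array([0.55679351, 0.07342115, 0.16055834]), np.float64(0.0011986094183257135))
[127.  125.  128.5] [ 88 176  10  12  92] [ 92.7173913  181.47826087] (np.float64(94.72), np.float64(181.12))
 W [0.5382 0.0224 0.167 ]  S [0.5314 0.0289 0.167 ]  X (array([0.53446372, 0.02098652, 0.16089074]), np.float64(0.00032160973723248165))
[129. 127. 130.] [ 78 231  11  11  78] [ 82.8974359  236.33333333] (np.float64(84.48), np.float64(235.52))
 W [ 0.5164 -0.0289  0.167 ]  S [ 0.511  -0.0225  0.167 ]  X (array([ 0.51332279, -0.03071179,  0.16180821]), np.float64(0.0015206534009357142))
```

View pics/z1.png

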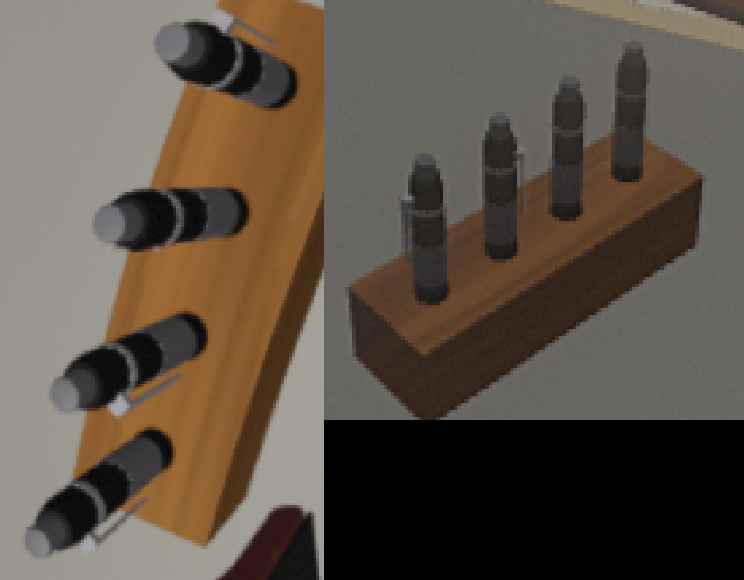

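```bash
python3 - <<'E'
from h import *
s=ctrl.sense()
w=[(132.9,49.8),(109.4,117.65),(92.7,181.5),(82.9,236.3)];sd=[(248.9,225.1),(269.7,213.7),(290,202.9),(308.3,192.9)]
M=[]
for a,b in zip(w,sd):
    ra=ray("wrist",a,s);rb=ray("side",b);x=cross(ra,rb);A,B=plane(*ra,.167),plane(*rb,.167)
    print(A.round(4),B.round(4),x[0].round(4),round(x[1],4));M.append((A+B)/2)
M=np.array(M);print(M.round(4),np.linalg.norm(np.diff(M,axis=0),axis=1))
print(Ro.from_quat(s["ee_rot"]).as_matrix().round(3), s["t"])
print("offset cm tool",((M-s["ee_pos"])@Ro.from_quat(s["ee_rot"]).as_matrix()*100).round(2))
E
```

```text
[0.5803 0.1261 0.167 ] [0.5774 0.125  0.167 ] [0.5788 0.1254 0.1663] 0.003
[0.5583 0.0742 0.167 ] [0.5564 0.0746 0.167 ] [0.5573 0.0739 0.1659] 0.001
[0.536  0.0221 0.167 ] [0.5339 0.0226 0.167 ] [0.5347 0.0214 0.1656] 0.0009
[ 0.5143 -0.0298  0.167 ] [ 0.5124 -0.0289  0.167 ] [ 0.5131 -0.0307  0.1655] 0.0003
[[ 0.5788  0.1255  0.167 ]
 [ 0.5574  0.0744  0.167 ]
 [ 0.535   0.0223  0.167 ]
 [ 0.5134 -0.0293  0.167 ]] [0.05546308 0.05668762 0.05600641]
[[ 0.     1.    -0.001]
 [ 1.    -0.    -0.   ]
 [-0.    -0.001 -1.   ]] 0.15
offset cm tool [[ 12.56  -9.56   5.5 ]
 [  7.44 -11.71   5.51]
 [  2.24 -13.95   5.51]
 [ -2.93 -16.11   5.51]]
```

arm_command --pt "2.5 -1.9 0" --pt "2.5 -1.9 0" --pt "2.5 -1.9 0" --pt "2.5 -1.9 0" --pt "2.6 -2.0 0" --pt "0 0 2" --pt "0 0 2" --pt "0 0 0" --spin '[0, 0, 0, 0, 0, 0, 0, 0]' --hand 0 --squeeze 10

```text
t: 0.95
ee_pos: [0.5769, 0.1257, 0.1801]
ee_rot: [0.707, 0.707, -0.002, -0.001]
force: [0.6, -0.7, 0.7]
gripper_width: 0.0274
grip_force: 0.0
```

arm_command --pt "0 0 0" --pt "0 0 0" --spin '[0, 0]'

```text
t: 1.15
ee_pos: [0.5797, 0.1259, 0.1836]
ee_rot: [0.707, 0.707, 0.001, 0.0]
force: [-0.5, -0.2, 0.0]
gripper_width: 0.0113
grip_force: 0.0
```

arm_command --pt "0 0 0.5" --pt "0 0 0.5" --pt "0 0 0" --pt "0 0 0" --spin '[0, 0, 0, 0]'

```text
t: 1.55
ee_pos: [0.5789, 0.1259, 0.1725]
ee_rot: [0.707, 0.707, -0.0, -0.0]
force: [0.9, 0.1, 0.3]
gripper_width: 0.0004
grip_force: 0.0
```

arm_command --pt "0 0 0" --spin '[0]'

```text
t: 1.65
ee_pos: [0.5791, 0.126, 0.1728]
ee_rot: [0.707, 0.707, 0.0, 0.0]
force: [-0.3, -0.5, 0.7]
gripper_width: 0.0005
grip_force: 0.0
```

```bash
python3 - <<'E'
from h import *
i=ctrl.grab_frame("side");cv2.imwrite("pics/c1.png",cv2.resize(i[130:310,200:350],None,fx=3,fy=3,interpolation=cv2.INTER_CUBIC)[:,:,::-1])
for _ in range(1): s=ctrl.sense();print(s["ee_pos"],s["force"])
E
```

```text
[0.57914217 0.12607722 0.17282149] [-0.456073    0.38546239  0.08105067]
```

View pics/c1.png

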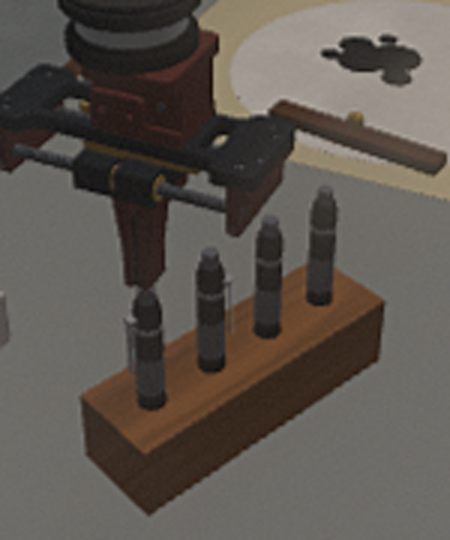

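The side crop shows the closed fingertips directly above the first knock, at about (145,288).

arm_command --pt "0 0 0.2" --pt "0 0 0.2" --pt "0 0 0.1" --pt "0 0 0.1" --pt "0 0 0" --pt "0 0 0" --spin '[0, 0, 0, 0, 0, 0]'

```text
t: 2.3
ee_pos: [0.5795, 0.1261, 0.1672]
ee_rot: [0.707, 0.707, 0.0, 0.0]
force: [0.4, 0.4, 3.6]
gripper_width: 0.0007
grip_force: 2.1
```

arm_command --pt "0 0 0.1" --pt "0 0 0" --spin '[0, 0]'

```text
t: 2.5
ee_pos: [0.5791, 0.1261, 0.1658]
ee_rot: [0.707, 0.707, 0.0, 0.0]
force: [-0.2, 0.2, 4.3]
gripper_width: 0.0008
grip_force: 2.1
```

arm_command --pt "0 0 0.1" --pt "0 0 0" --spin '[0, 0]'

```text
t: 2.7
ee_pos: [0.579, 0.126, 0.1646]
ee_rot: [0.707, 0.707, -0.0, -0.0]
force: [0.1, 0.0, 4.0]
gripper_width: 0.0006
grip_force: 2.1
```

arm_command --pt "0 0 0.1" --pt "0 0 0" --spin '[0, 0]'

```text
t: 2.9
ee_pos: [0.5789, 0.126, 0.1635]
ee_rot: [0.707, 0.707, -0.0, -0.0]
force: [-0.3, -0.4, 4.0]
gripper_width: 0.0004
grip_force: 2.1
```

Pen 1 (y=+0.125) reads firm, about 4.1 N over 3 mm, so its nib is already back and I'm leaving it. Next is pen 2.

arm_command --pt "0 0 -0.7" --pt "0 0 -1.3" --pt "-1.7 -0.7 0" --pt "-1.7 -0.7 0" --pt "-1.7 -0.7 0" --pt "0 0 0.7" --pt "0 0 0.5" --pt "0 0 0" --spin '[0, 0, 0, 0, 0, 0, 0, 0]'

```text
t: 3.7
ee_pos: [0.5573, 0.0753, 0.1705]
ee_rot: [0.707, 0.707, -0.001, -0.001]
force: [0.7, -0.6, -0.0]
gripper_width: 0.0006
grip_force: 0.0
```

arm_command --pt "0 0 0" --pt "0 0 0" --spin '[0, 0]'

```text
t: 3.9
ee_pos: [0.5582, 0.0757, 0.1716]
ee_rot: [0.707, 0.707, 0.0, -0.0]
force: [0.2, -0.4, 0.3]
gripper_width: 0.0006
grip_force: 0.0
```

arm_command --pt "0 0 0.2" --pt "0 0 0.1" --pt "0 0 0.1" --pt "0 0 0" --pt "0 0 0" --spin '[0, 0, 0, 0, 0]'

```text
t: 4.4
ee_pos: [0.558, 0.075, 0.1677]
ee_rot: [0.707, 0.707, -0.0, -0.0]
force: [0.1, -0.5, -1.2]
gripper_width: 0.0006
grip_force: 0.0
```

arm_command --pt "0 0 0.1" --pt "0 0 0" --pt "0 0 0" --spin '[0, 0, 0]'

```text
t: 4.7
ee_pos: [0.5581, 0.075, 0.1668]
ee_rot: [0.707, 0.707, 0.0, 0.0]
force: [-0.6, 0.2, 1.4]
gripper_width: 0.0004
grip_force: 0.7
```

arm_command --pt "0 0 0.1" --pt "0 0 0" --pt "0 0 0" --spin '[0, 0, 0]'

```text
t: 5.0
ee_pos: [0.558, 0.075, 0.1656]
ee_rot: [0.707, 0.707, -0.0, 0.0]
force: [0.2, 0.1, 1.0]
gripper_width: 0.0003
grip_force: 0.7
```

arm_command --pt "0 0 0.1" --pt "0 0 0.1" --pt "0 0 0" --spin '[0, 0, 0]'

```text
t: 5.3
ee_pos: [0.5579, 0.075, 0.1635]
ee_rot: [0.707, 0.707, -0.0, -0.0]
force: [0.3, 0.7, 2.1]
gripper_width: 0.0005
grip_force: 0.8
```

arm_command --pt "0 0 0" --spin '[0]'

```text
t: 5.4
ee_pos: [0.5579, 0.075, 0.1636]
ee_rot: [0.707, 0.707, -0.0, -0.0]
force: [0.6, -0.0, 1.7]
gripper_width: 0.0005
grip_force: 0.8
```

Pen 2 is slack, 1.0–2.1 N at 3.5 mm down, so its nib is out. I'll press it slowly to the stop.

arm_command --pt "0 0 0.1" --pt "0 0 0.1" --pt "0 0 0.1" --pt "0 0 0.1" --pt "0 0 0.1" --pt "0 0 0" --spin '[0, 0, 0, 0, 0, 0]'

```text
t: 6.0
ee_pos: [0.5581, 0.0751, 0.1587]
ee_rot: [0.707, 0.707, 0.0, 0.0]
force: [0.2, -1.1, 4.2]
gripper_width: 0.0005
grip_force: 2.3
```

arm_command --pt "0 0 0.1" --pt "0 0 0" --spin '[0, 0]'

```text
t: 6.2
ee_pos: [0.5582, 0.0751, 0.1579]
ee_rot: [0.707, 0.707, 0.0, 0.0]
force: [0.1, -0.6, 5.2]
gripper_width: 0.0006
grip_force: 2.4
```

arm_command --pt "0 0 0.05" --pt "0 0 0" --spin '[0, 0]'

```text
t: 6.4
ee_pos: [0.5587, 0.0751, 0.1578]
ee_rot: [0.707, 0.707, 0.001, 0.0]
force: [-0.5, -0.3, 8.1]
gripper_width: 0.0004
grip_force: 3.6
```

arm_command --pt "0 0 0.05" --pt "0 0 0" --spin '[0, 0]'

```text
t: 6.6
ee_pos: [0.5591, 0.0753, 0.1577]
ee_rot: [0.707, 0.707, 0.001, 0.001]
force: [-0.2, 0.5, 8.8]
gripper_width: 0.0007
grip_force: 4.6
```

It is on the stop: the height no longer changes and force is 8.8 N. Releasing now, waiting, then feeling it again.

arm_command --pt "0 0 -0.7" --pt "0 0 -0.8" --pt "0 0 0" --pt "0 0 0" --pt "0 0 0" --pt "0 0 0" --pt "0 0 0" --pt "0 0 0" --spin '[0, 0, 0, 0, 0, 0, 0, 0]'

```text
t: 7.4
ee_pos: [0.5579, 0.075, 0.1715]
ee_rot: [0.707, 0.707, -0.0, -0.0]
force: [-0.1, 0.1, 0.3]
gripper_width: 0.0005
grip_force: 0.0
```

arm_command --pt "0 0 0.2" --pt "0 0 0.2" --pt "0 0 0.1" --pt "0 0 0.1" --pt "0 0 0.1" --pt "0 0 0" --pt "0 0 0" --spin '[0, 0, 0, 0, 0, 0, 0]'

```text
t: 8.1
ee_pos: [0.5581, 0.075, 0.1648]
ee_rot: [0.707, 0.707, 0.0, 0.0]
force: [0.2, 0.2, 4.0]
gripper_width: 0.0004
grip_force: 2.1
```

arm_command --pt "0 0 0.1" --pt "0 0 0" --pt "0 0 0" --spin '[0, 0, 0]'

```text
t: 8.4
ee_pos: [0.558, 0.075, 0.1636]
ee_rot: [0.707, 0.707, -0.0, -0.0]
force: [-0.6, -1.0, 4.3]
gripper_width: 0.0004
grip_force: 2.1
```

arm_command --pt "0 0 0" --spin '[0]'

```text
t: 8.5
ee_pos: [0.558, 0.075, 0.1637]
ee_rot: [0.707, 0.707, 0.0, 0.0]
force: [-0.3, -0.4, 4.4]
gripper_width: 0.0006
grip_force: 2.1
```

Pen 2 is firm now. Next is pen 3.

arm_command --pt "0 0 -0.7" --pt "0 0 -1.3" --pt "-1.8 -0.8 0" --pt "-1.8 -0.8 0" --pt "-1.7 -0.7 0" --pt "0 0 0.7" --pt "0 0 0.5" --pt "0 0 0" --spin '[0, 0, 0, 0, 0, 0, 0, 0]'

```text
t: 9.3
ee_pos: [0.5347, 0.0232, 0.1708]
ee_rot: [0.707, 0.708, -0.0, -0.001]
force: [0.9, -1.0, 0.8]
gripper_width: 0.0005
grip_force: 0.0
```

arm_command --pt "0 0 0" --pt "0 0 0" --spin '[0, 0]'

```text
t: 9.5
ee_pos: [0.5353, 0.0228, 0.1717]
ee_rot: [0.707, 0.708, 0.0, -0.0]
force: [-0.1, 0.3, 0.1]
gripper_width: 0.0004
grip_force: 0.0
```

arm_command --pt "0 0 0.2" --pt "0 0 0.1" --pt "0 0 0.1" --pt "0 0 0.1" --pt "0 0 0.1" --pt "0 0 0" --pt "0 0 0" --spin '[0, 0, 0, 0, 0, 0, 0]'

```text
t: 10.2
ee_pos: [0.5353, 0.022, 0.166]
ee_rot: [0.707, 0.707, 0.0, 0.0]
force: [-0.3, -0.7, 3.6]
gripper_width: 0.0007
grip_force: 2.1
```

arm_command --pt "0 0 0.1" --pt "0 0 0.1" --pt "0 0 0" --spin '[0, 0, 0]'

```text
t: 10.5
ee_pos: [0.5349, 0.022, 0.1635]
ee_rot: [0.707, 0.707, -0.0, -0.0]
force: [-0.3, 0.1, 5.0]
gripper_width: 0.0007
grip_force: 2.1
```

arm_command --pt "0 0 0" --spin '[0]'

```text
t: 10.6
ee_pos: [0.535, 0.022, 0.1636]
ee_rot: [0.707, 0.707, -0.0, -0.0]
force: [0.0, -0.3, 4.2]
gripper_width: 0.0007
grip_force: 2.1
```

Pen 3 is firm, so its nib is back. Next is pen 4.

arm_command --pt "0 0 -0.7" --pt "0 0 -1.3" --pt "-1.7 -0.7 0" --pt "-1.7 -0.7 0" --pt "-1.7 -0.8 0" --pt "0 0 0.7" --pt "0 0 0.5" --pt "0 0 0" --spin '[0, 0, 0, 0, 0, 0, 0, 0]'

```text
t: 11.4
ee_pos: [0.5127, -0.0279, 0.1709]
ee_rot: [0.707, 0.708, -0.0, -0.001]
force: [0.7, -0.5, -0.5]
gripper_width: -0.0
grip_force: 0.0
```

arm_command --pt "0 0 0" --pt "0 0 0" --spin '[0, 0]'

```text
t: 11.6
ee_pos: [0.5133, -0.0282, 0.1717]
ee_rot: [0.707, 0.708, 0.0, -0.0]
force: [0.5, -0.6, 0.0]
gripper_width: 0.0006
grip_force: 0.0
```

arm_command --pt "0 0 0.2" --pt "0 0 0.1" --pt "0 0 0.1" --pt "0 0 0.1" --pt "0 0 0.1" --pt "0 0 0" --pt "0 0 0" --spin '[0, 0, 0, 0, 0, 0, 0]'

```text
t: 12.3
ee_pos: [0.5131, -0.029, 0.1658]
ee_rot: [0.707, 0.707, 0.0, 0.0]
force: [0.1, 0.2, 1.9]
gripper_width: 0.0007
grip_force: 0.7
```

arm_command --pt "0 0 0.1" --pt "0 0 0.1" --pt "0 0 0" --spin '[0, 0, 0]'

```text
t: 12.6
ee_pos: [0.5129, -0.029, 0.1635]
ee_rot: [0.707, 0.707, -0.0, -0.0]
force: [-0.3, -0.6, 0.7]
gripper_width: 0.0007
grip_force: 0.8
```

arm_command --pt "0 0 0" --spin '[0]'

```text
t: 12.7
ee_pos: [0.5129, -0.029, 0.1636]
ee_rot: [0.707, 0.707, -0.0, -0.0]
force: [0.2, 0.8, 1.3]
gripper_width: 0.0004
grip_force: 0.8
```

Pen 4 is slack, so its nib is out. Pressing it to the stop.

arm_command --pt "0 0 0.1" --pt "0 0 0.1" --pt "0 0 0.1" --pt "0 0 0.1" --pt "0 0 0.1" --pt "0 0 0.1" --pt "0 0 0" --spin '[0, 0, 0, 0, 0, 0, 0]'

```text
t: 13.4
ee_pos: [0.5133, -0.029, 0.1578]
ee_rot: [0.707, 0.707, 0.0, 0.0]
force: [-0.5, 0.9, 4.1]
gripper_width: 0.0004
grip_force: 2.4
```

arm_command --pt "0 0 0.05" --pt "0 0 0" --spin '[0, 0]'

```text
t: 13.6
ee_pos: [0.5138, -0.029, 0.1578]
ee_rot: [0.707, 0.707, 0.001, 0.001]
force: [0.3, -0.2, 6.9]
gripper_width: 0.0004
grip_force: 3.6
```

arm_command --pt "0 0 0.05" --pt "0 0 0" --spin '[0, 0]'

```text
t: 13.8
ee_pos: [0.5143, -0.0289, 0.1577]
ee_rot: [0.707, 0.707, 0.001, 0.001]
force: [-0.4, -0.2, 9.7]
gripper_width: 0.0006
grip_force: 4.7
```

On the stop. Releasing, then feeling it again.

arm_command --pt "0 0 -0.7" --pt "0 0 -0.8" --pt "0 0 0" --pt "0 0 0" --pt "0 0 0" --pt "0 0 0" --pt "0 0 0" --pt "0 0 0" --spin '[0, 0, 0, 0, 0, 0, 0, 0]'

```text
t: 14.6
ee_pos: [0.5129, -0.029, 0.1715]
ee_rot: [0.707, 0.707, -0.0, -0.0]
force: [0.5, -0.3, 0.5]
gripper_width: 0.0006
grip_force: 0.0
```

arm_command --pt "0 0 0.2" --pt "0 0 0.2" --pt "0 0 0.1" --pt "0 0 0.1" --pt "0 0 0.1" --pt "0 0 0" --pt "0 0 0" --spin '[0, 0, 0, 0, 0, 0, 0]'

```text
t: 15.3
ee_pos: [0.5131, -0.029, 0.1648]
ee_rot: [0.707, 0.707, 0.0, 0.0]
force: [-0.1, -0.4, 4.3]
gripper_width: 0.0006
grip_force: 2.1
```

arm_command --pt "0 0 0.1" --pt "0 0 0" --pt "0 0 0" --spin '[0, 0, 0]'

```text
t: 15.6
ee_pos: [0.513, -0.029, 0.1636]
ee_rot: [0.707, 0.707, -0.0, -0.0]
force: [0.2, -0.1, 4.2]
gripper_width: 0.0006
grip_force: 2.1
```

arm_command --pt "0 0 -0.7" --pt "0 0 -1.3" --pt "0 0 -3" --pt "0 0 -3" --pt "0 0 0" --pt "0 0 0" --pt "0 0 0" --pt "0 0 0" --spin '[0, 0, 0, 0, 0, 0, 0, 0]'

```text
t: 16.4
ee_pos: [0.5122, -0.029, 0.2427]
ee_rot: [0.707, 0.707, -0.001, -0.001]
force: [-0.2, -0.4, 0.3]
gripper_width: 0.0005
grip_force: 0.0
```

```bash
python3 - <<'E'
from h import *
i=ctrl.grab_frame("side");cv2.imwrite("pics/end.png",i[:,:,::-1])
E
```

```text
(no output)
```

View pics/end.png

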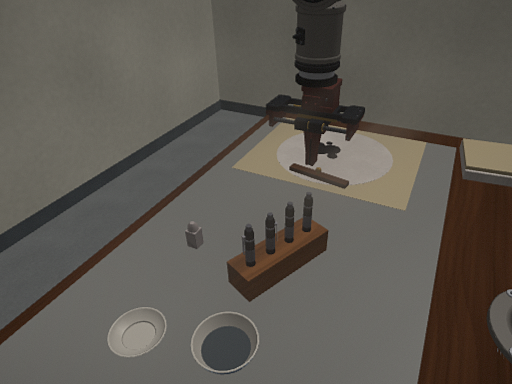

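The final side view shows all four markers standing seated, at x about 250–308. The gripper is well clear and the bowl, dish, paperweight and seal have not moved.

```bash
python3 -c "
from bench import ctrl
print(ctrl.close_job())"
```

```text
the job is handed in; nothing more can be done
None
```

All four nibs are drawn back and the job is handed in: two markers were found slack, clicked once each and then felt firm, and the other two felt firm from the start and were left alone.

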